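# Gauge the free depth of a knife block's bore

### The arm

A 7-joint arm with a two-finger parallel gripper is mounted at the origin on a cart in front of the work surface, level with it; the furniture and walls round the work are solid. World frame = base frame: x ahead of the robot, y to its left, z up, the work surface at z = 0. Lengths are in m, angles in degrees, forces in N, time in s.
With the tool pointing down it reaches from about 0.4 to 0.85 m from the base axis. Payload 4.5 kg.
Tool frame: the origin (TCP) lies where the fingers leave the gripper's body, on its centre line; the fingertips stand 64 mm ahead of it and the grasp point (between the pads) lies manip.grasp_offset ahead of it (manip.grasp_offset is the distance from the TCP to the grasp point, in m); z points along the fingers, y is the line along which they close (so a half turn about z gives the same grasp; the last joint's range is limited). The gripper opens to 88 mm and grips with 3 to 60 N. Pads are 18 mm wide; open, the fingers measure 123 mm over their backs; the gripper's body (75 mm by 187 mm) begins 45 mm behind the grasp point.
Start: joints at [71.666, 39.483, -11.15, 89.685, 9.013, 51.709, -12.324], TCP at [0.217, -0.586, 0.303] pointing down, gripper open.
Joint ranges: [-172.22, 172.22], [-26.19, 119.32], [-84.43, 86.54], [7.71, 146.69], [-57.33, 237.33], [2.42, 119.75], [-152.13, 152.13]. Speed limits (degrees/s): [147.25, 147.25, 180, 180, 180, 180, 180].

### API

Orientations are given as [roll, pitch, yaw] about the fixed x, y, z axes, in that order (R = Rz(yaw) Ry(pitch) Rx(roll)).
In Python, from bench import manip gives the robot as it stands.
- The arm moves only by the tool carry_out, never from a script. Its arguments are lists of equal length, an entry for each row: "grip": the opening, from 0 (shut) to 1 (fully open); "xyz": the shift along the tool's x, y, z scaled (see below), a list of three; "roll": the turn about the tool's z scaled (see below). In form: {"grip": [grip, ...], "xyz": [[tx, ty, tz], ...], "roll": [roll, ...]}. A call has 1 to 8 rows; each row shifts and turns the commanded pose from where the row before left it, along the tool's axes as they then stand; what a row does not reach is not made up. The controller multiplies each number of a shift by 30 mm and each number of a turn by 0.1 rad. A row lasts 1/10 s, in which the tool goes at most 50 mm and 8.59 degrees, less where a joint would pass 70% of its speed; a pose out of reach is approached as far as the arm can. A call with a number of a shift or a turn outside -1 to 1 is refused whole. A call with a gripper value outside its range is refused whole. The fingers move at their own pace and stop on an object; the grip force is fixed at half the most. Time passes only in rows, so rows that do not move let the fingers close. It gives the time, the measured TCP pose, the force, the opening and the grip force at its end, in the units of the state.
- manip.read_state(): the state, without advancing time (a new reading comes with each control period).
- manip.capture(name): name is "scene" or "top" or "wrist"; returns the picture (384x512x3 uint8, red, green, blue); there is no depth.
- manip.get_calibration(name): a dict with "fov_y" (degrees; the focal length in pixels is half the picture's height over the tangent of half this angle, whatever the lens; pixels are square), "cx", "cy" (the principal point, pixels), "R" (3x3) and "t" (3): a world point X has camera coordinates R X + t. Camera axes: x right, y down, z forward; pixel columns grow to the right and rows downward; lengths in m; the calibration is good to about 2 mm. A picture is of the moment at which its call begins: read the wrist's pose just before it. get_calibration takes no time and is no camera call; for the wrist camera it gives the pose at the moment of the call.
- manip.close_job(): hands the job in; it is judged then, once.
The state is a dict: "time": time; "qpos": joint angles; "qvel": joint speeds; "joint_torque": joint torques, N m; "eef_pos": TCP position; "eef_rot": TCP orientation; "wrist_force": force on the tool from outside, world axes, zero at the start; "wrist_torque": the same for the moment, N m; "width": finger opening in m; "finger_force": force on a finger pad.
Only numpy, scipy, OpenCV 4.12 (cv2) and the standard library are available. Lean on these libraries where they do the work, as an engineer would, in place of code of your own. Each camera call takes 0.05 s, during which the arm holds its last target. There are 200 camera calls.

### The job

Something is lodged in the round bore of the knife block. Take the depth gauge by its knob out of its stand and lower it upright into the bore until its foot presses firmly on the bottom, so that the mouth of the bore pushes the red collar up to mark the depth; press gently, never ram it. Then draw the gauge out and hang it back in the stand, fully seated and upright, with the mark undisturbed (do not touch the collar with the fingers or knock it on the stand), and leave the other things where they are.

Things in the scene. Friction and masses are not known exactly. Their poses are not given: they have to be found in the camera images.
- gauge_grip (a point): Loose depth gauge, 0.125 kg, 184 mm long, hanging upright in its stand. This point is on its axis, half-way up the ribbed black knob (25 mm diameter, 44 mm tall), which stands on a black flange 50 mm wide, 5 mm thick. The flange's underside is 27 mm below this point, the knob's top 24 mm above. z: the gauge's long axis, up.
- gauge_tip (a point): The very end of the gauge's foot when the foot is not pressed in, on the gauge's axis, 160 mm below gauge_grip; z up along the axis.
- gauge_collar (a joint): How far the red marking collar (26 mm wide, 12 mm tall) has been pushed up the rod, in m, 0 to 0.080. At 0 its underside is 20 mm above the end of the foot, so it marks a depth of 20 mm plus this value. It stays wherever it is left and drags with about 3 N when pushed along.
- gauge_foot: Black sprung foot, 8.4 mm wide, projecting 8 mm from the rod's end; origin at its lower end. It gives up to 3 mm against its spring (4 N per mm, 12 N when fully in). A firm push on the bottom means at least 1.5 N on the foot, for 0.3 s, on top of the collar's drag.
- gauge: The whole gauge; origin on its axis at the flange's underside, z up the axis. Below the flange: a centring boss 32 mm wide tapering to 26 mm, 10 mm tall, then a steel rod 12 mm thick with thin black rings 10 mm apart, its last 8 mm tapering to 9 mm, then the foot.
- gauge_stand: Dark wooden stand, fixed, 100 x 110 x 150 mm: foot board, two cheeks at its +y and -y sides and a top board, its own x being the open way through. The origin is the centre of its underside.
- stand_hole (a point): Centre of the round hole (36 mm diameter, bevelled, board 14 mm thick) at the upper face of the stand's top board, 150 mm above the worktop. The flange of the seated gauge rests on this face, gauge_grip then being 27 mm above this point.
- knife_block: Light wooden knife block, fixed, 120 x 100 x 110 mm, with a round bore and, farther in its own +x, three dark knife slots in its flat top. The origin is the centre of its underside.
- bore_mouth (a point): Centre of the mouth of the round bore, in the block's top face, 110 mm above the worktop and 30 mm from the block's centre towards its own -x. The bore is vertical, 17 mm in diameter with a bevelled rim; how deep it is free is unknown, somewhere from 50 to 85 mm. The block can take up to 20 N from the gauge.
- mug_c: Striped mug, bystander, 90 x 120 x 88 mm; origin under its centre.
- mug_b: White mug with a red-brown inside, bystander, 89 x 120 x 98 mm; origin under its centre.
- salt_shaker: Salt shaker, bystander, 44 x 44 x 90 mm; origin under its centre.
- green_soap: Green bar of soap, bystander, 40 x 58 x 22 mm; origin under its centre.
Things that resemble listed ones, but are neither listed nor needed, are in the scene too. There is more than one size of the knife_block; the one meant has the size given above.

How it is judged:
By the outcome, as a careful person would: the job done as asked, in the order asked, and still so for the second after the job is handed in, with the robot touching nothing.
It also fails if it takes over 72 s, if anything falls off the work surface, if the arm or the gripper's body presses on something with over 40 N, if the wrist force passes 120 N, or if a joint passes its speed limit or range.

## Working session

There is one attempt and no reset: what is moved stays moved. The work goes in short steps, Python scripts to look and compute and a tool call to move; the robot and the scene stay as the last step left them, time stands still between calls to the robot, and variables do not carry over. Pictures are saved under pics/ and viewed, at most 10 in all, crops included, and the job is handed in when it is done.

Besides the shell and the picture viewer there is one more tool, called by a JSON object that holds its "name" and its "arguments", one argument or row to a line. carry_out: Moves the arm, as the interface text tells. Its arguments: {"type":"object","properties":{"grip":{"type":"array","items":{"type":"number"}},"xyz":{"type":"array","items":{"type":"array","items":{"type":"number","minimum":-1,"maximum":1}}},"roll":{"type":"array","items":{"type":"number","minimum":-1,"maximum":1}}},"required":["grip","xyz","roll"]}

```bash
mkdir -p pics; ls
python3 - <<'E'
from bench import manip
import cv2
print(manip.grasp_offset, manip.read_state())
for n in ("scene","top"):
    c=manip.get_calibration(n); print(n,c)
    im=manip.capture(n); cv2.imwrite(f"pics/{n}0.png",im[:,:,::-1])
E
```

```text
pics
0.0453 {'time': 0.0, 'qpos': array([ 71.66517658,  39.53296704, -11.14436339,  89.7458839 ,
         9.01224293,  51.71128006, -12.32302216]), 'qvel': array([-0.08594649, -0.02452372, -0.01514767, -0.07841842, -0.0277792 ,
        0.05196678, -0.0240828 ]), 'joint_torque': array([-1.07797946e-04, -5.27561545e+01, -1.26670361e+00, -1.53430384e+01,
       -5.24932158e-02,  6.56195145e-03,  1.89001507e-04]), 'eef_pos': array([ 0.21631379, -0.58580404,  0.30190738]), 'eef_rot': array([-1.79892014e+02,  8.20027270e-03,  2.02770874e+01]), 'wrist_force': array([ 0.69944141, -1.01623065, -0.10152404]), 'wrist_torque': array([ 0.02047513, -0.01965681, -0.01275888]), 'finger_force': 0.0, 'width': 0.08801822571499172}
scene {'fov_y': 56.15450460054088, 'cx': 255.89721942715184, 'cy': 189.28968366491134, 'R': array([[-0.52680074, -0.84994907,  0.00821917],
       [-0.5306817 ,  0.32133365, -0.7842969 ],
       [ 0.66397132, -0.41752995, -0.62033122]]), 't': array([0.33166231, 0.35669753, 0.66991601])}
top {'fov_y': 57.34706718895772, 'cx': 254.47237102738129, 'cy': 191.30096174640624, 'R': array([[ 0.08194178, -0.99662251,  0.00539698],
       [-0.97654431, -0.08137049, -0.19934908],
       [ 0.19911494,  0.01106463, -0.97991368]]), 't': array([0.03694041, 0.56092776, 1.14236736])}
```

View pics/scene0.png

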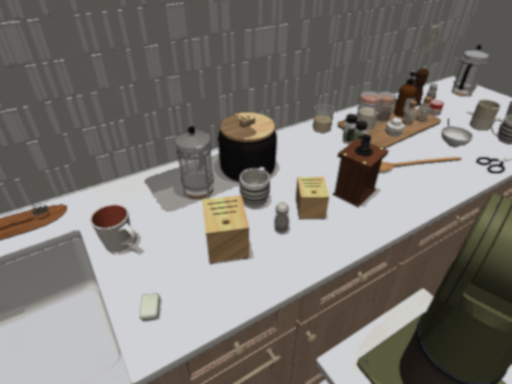

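View pics/top0.png

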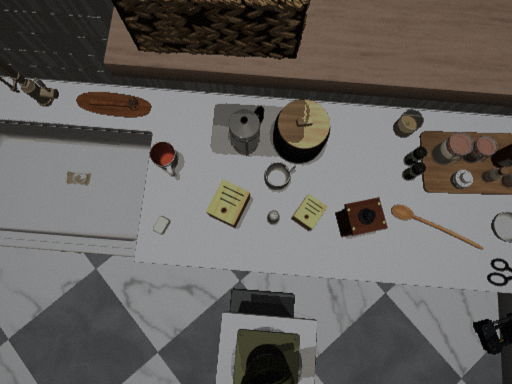

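The top view shows two knife blocks, one at (229,204) and a smaller one at (309,212). The stand with the gauge is at (366,216), soap (161,225), shaker (273,216), striped mug (277,176) and white mug (164,157). I'll measure the block top faces at the assumed heights and enlarge them.

```bash
cat > h.py <<'E'
import numpy as np, cv2
from bench import manip
def ray(cal,uv):
    f=192/np.tan(np.radians(cal['fov_y']/2)); R=np.array(cal['R']); t=np.array(cal['t'])
    d=R.T@np.array([(uv[0]-cal['cx'])/f,(uv[1]-cal['cy'])/f,1.]); return -R.T@t,d
def onz(cal,uv,z):
    o,d=ray(cal,uv); return o+d*(z-o[2])/d[2]
def proj(cal,X):
    f=192/np.tan(np.radians(cal['fov_y']/2)); c=np.array(cal['R'])@X+cal['t']
    return np.array([cal['cx']+f*c[0]/c[2],cal['cy']+f*c[1]/c[2]])
E
python3 - <<'E'
from h import *
im=cv2.imread('pics/top0.png'); hsv=cv2.cvtColor(im,cv2.COLOR_BGR2HSV)
cal=manip.get_calibration('top')
m=cv2.inRange(hsv,(18,70,110),(35,255,255)); m[:,:190]=0; m[:180]=0; m[250:]=0; m[:,340:]=0
cs,_=cv2.findContours(m,cv2.RETR_EXTERNAL,cv2.CHAIN_APPROX_NONE)
for c in cs:
    if cv2.contourArea(c)<150: continue
    r=cv2.minAreaRect(c); b=cv2.boxPoints(r); print('px',r)
    for z in (.11,.08):
        P=np.array([onz(cal,p,z) for p in b])[:,:2]
        print(z,P.mean(0),np.linalg.norm(P-np.roll(P,1,0),axis=1))
for n,uv,z in (('boreL',(223,210),.11),('boreS',(304,213),.09),('knob',(368,216),.2),('soap',(161,225),.02),('shaker',(273,216),.09)): print(n,onz(cal,uv,z))
a=cv2.resize(im[175:245,200:400],None,fx=4,fy=4,interpolation=cv2.INTER_CUBIC)
s=cv2.imread('pics/scene0.png'); s=s[130:270,190:390]; s=cv2.resize(s,None,fx=2.2,fy=2.2,interpolation=cv2.INTER_CUBIC)
o=np.zeros((a.shape[0]+s.shape[0],800,3),np.uint8); o[:a.shape[0],:]=a; o[a.shape[0]:,:s.shape[1]]=s
cv2.imwrite('pics/crop1.png',o)
E
```

```text
px ((309.6538391113281, 210.7692108154297), (23.020057678222656, 26.625608444213867), 33.690067291259766)
0.11 [ 0.49630497 -0.10015083] [0.0729189  0.08804379 0.07386554 0.08743142]
0.08 [ 0.50109578 -0.10469935] [0.07487027 0.09039991 0.07584224 0.08977116]
px ((227.6000213623047, 201.8000030517578), (30.4105224609375, 36.671512603759766), 26.56505012512207)
0.11 [0.50388144 0.16630253] [0.09832957 0.11988071 0.10024795 0.11895741]
0.08 [0.508875   0.16888452] [0.10096095 0.12308882 0.10293067 0.12214081]
boreL [0.47537558 0.1784964  0.11      ]
boreS [ 0.49027553 -0.0850407   0.09      ]
knob [ 0.48033605 -0.25952539  0.2       ]
soap [0.41843098 0.39494354 0.02      ]
shaker [0.472005  0.0155545 0.09     ]
```

View pics/crop1.png

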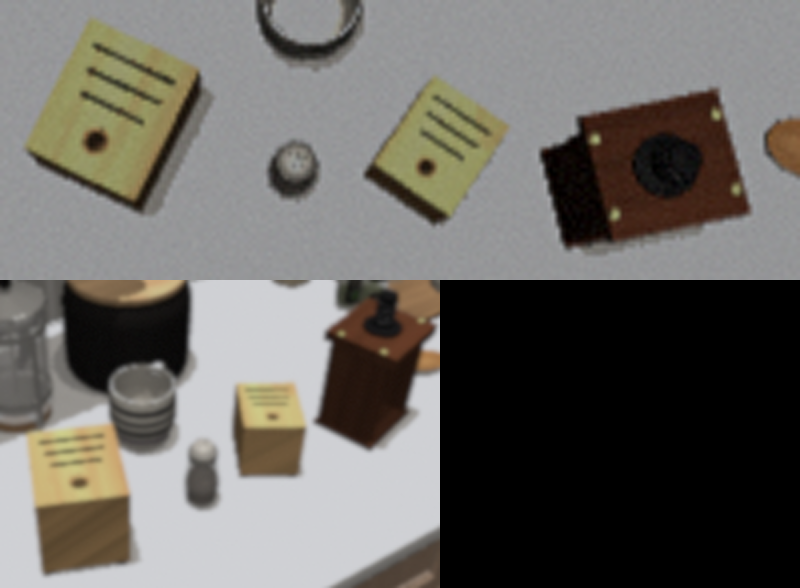

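The block meant is the left one. Its top measures 0.120 x 0.099 m at z=0.11, while the other (310,211) is only about 0.088 x 0.073 m. The bore is at (224,210), nearer the robot than the slots, and the gauge knob is at about (367,216). I'll move towards the stand.

{"name": "carry_out", "arguments": {
  "grip": [1,1,1,1,1,1,1,1],
  "xyz": [
    [1,-0.6,-0.4],
    [1,-0.6,-0.4],
    [1,-0.6,-0.4],
    [1,-0.6,-0.4],
    [1,-0.6,-0.4],
    [1,-0.6,-0.4],
    [1,-0.6,-0.4],
    [1,-0.6,-0.4]
  ],
  "roll": [0,0,0,0,0,0,0,0]
}}

```text
time: 0.9
eef_pos: [0.3923, -0.3667, 0.3989]
eef_rot: [-180.0, 0.0, 20.3]
wrist_force: [-0.1, -0.4, 0.9]
width: 0.0879
finger_force: 0.0
```

Run:
```python
from h import *
s=manip.read_state(); print(s['qpos'],s['eef_pos'],s['eef_rot'],s['wrist_force'])
c=manip.get_calibration('wrist'); print(c,-c['R'].T@c['t'])
print(proj(c,np.array([.48,-.26,.2])), proj(c,np.array([.476,.178,.11])))
```

```text
[ 45.85012588  26.47859529 -12.07936814  97.17448886   6.3843776
  57.06008543 -38.20207832] [ 0.39233773 -0.36667691  0.39893498] [-1.79966381e+02  2.45313957e-02  2.02773982e+01] [-0.08921545 -0.35376078  0.86168426]
{'fov_y': 71.38080093841899, 'cx': 256.84987068790804, 'cy': 191.0902292165088, 'R': array([[ 3.46062447e-01, -9.38211040e-01, -9.09329813e-04],
       [-9.06353625e-01, -3.34561836e-01,  2.58053258e-01],
       [-2.42412643e-01, -8.84783675e-02, -9.66130265e-01]]), 't': array([-0.47811739,  0.17318976,  0.54397969])} [ 0.4542972  -0.34250189  0.4804283 ]
[185.97272481  63.09048273] [-162.08326875  -61.23287261]
```

Run:
```python
from h import *
c=manip.get_calibration('wrist'); im=manip.capture('wrist')[:,:,::-1]; cv2.imwrite('pics/w1.png',im); np.save('w1.npy',c,allow_pickle=True)
```

```text
(no output)
```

View pics/w1.png

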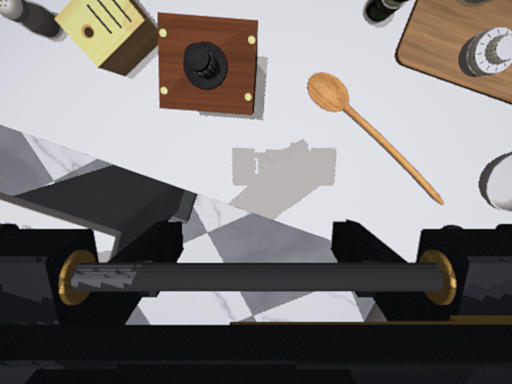

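The wrist view shows the stand's top board, about (160..258, 12..118), with four pins, the flange centred near (206,65) and the knob top near (197,57). Next I'll compute the stand and gauge axis.

```bash
cat > stand.py <<'E'
from h import *
def measure(im,cal,guess=(.48,-.26)):
    hsv=cv2.cvtColor(im,cv2.COLOR_BGR2HSV); g=proj(cal,np.array([*guess,.15]))
    k=np.zeros(im.shape[:2],np.uint8); cv2.circle(k,tuple(int(v) for v in g),75,255,-1)
    pin=cv2.inRange(hsv,(20,30,150),(40,255,255))&k
    n,_,st,ce=cv2.connectedComponentsWithStats(pin)
    P=[onz(cal,ce[i],.151)[:2] for i in range(1,n) if 12<st[i,4]<400]
    print('pins',len(P),np.round(P,4).tolist(),'mean',np.mean(P,0))
    bl=cv2.inRange(hsv,(0,0,0),(180,255,62))&k
    cs,_=cv2.findContours(bl,cv2.RETR_EXTERNAL,cv2.CHAIN_APPROX_NONE)
    c=min((c for c in cs if cv2.contourArea(c)>300),key=lambda c:np.linalg.norm(c.mean((0,1))-g))
    print('black area',cv2.contourArea(c))
    W=np.array([onz(cal,p[0],.155)[:2] for p in c],np.float32)
    # robust: circle of known radius 25 mm through the flange rim
    from scipy.optimize import least_squares
    r=least_squares(lambda x:np.linalg.norm(W-x,axis=1)-.025,W.mean(0),loss='cauchy',f_scale=.0005); 
    e=np.linalg.norm(W-r.x,axis=1)-.025; print('flange',r.x,'rim pts within 1mm',np.mean(abs(e)<.001))
E
python3 - <<'E'
from stand import *
measure(cv2.imread('pics/w1.png'),np.load('w1.npy',allow_pickle=True).item())
E
```

```text
pins 4 [[0.5053, -0.2125], [0.5326, -0.3065], [0.4479, -0.2293], [0.4752, -0.3233]] mean [ 0.49026822 -0.26788251]
black area 1614.0
flange [ 0.48908261 -0.26684388] rim pts within 1mm 0.5833333333333334
```

{"name": "carry_out", "arguments": {
  "grip": [1,1,1,1,1,1],
  "xyz": [
    [0.84,-0.4,0.66],
    [0.84,-0.4,0.66],
    [0.84,-0.4,0.66],
    [0.84,-0.4,0.66],
    [0.84,-0.38,0.66],
    [0,0,0]
  ],
  "roll": [0,0,0,0,0,0]
}}

```text
time: 1.55
eef_pos: [0.4911, -0.2641, 0.297]
eef_rot: [-179.7, 0.0, 20.7]
wrist_force: [-0.8, 0.4, 0.7]
width: 0.0884
finger_force: 0.0
```

Run:
```python
from stand import *
s=manip.read_state(); print(s['qpos'],s['eef_pos'],s['eef_rot'],s['wrist_force'])
c=manip.get_calibration('wrist'); im=np.ascontiguousarray(manip.capture('wrist')[:,:,::-1]); cv2.imwrite('pics/w2.png',im); np.save('w2.npy',c,allow_pickle=True)
print(proj(c,np.array([.4895,-.2673,.155])))
measure(im,c,(.4895,-.2673))
```

```text
[ 30.3624437   34.90759043 -11.12153484 101.69679364   8.76213039
  44.48368508 -54.41154106] [ 0.49107369 -0.26407488  0.29699434] [-1.79681920e+02  4.03161258e-02  2.06859248e+01] [-0.78136953  0.35357111  0.65089933]
[262.11422284 201.48688504]
pins 2 [[0.5056, -0.2124], [0.5356, -0.3068]] mean [ 0.52060181 -0.25960826]
black area 4808.0
flange [ 0.49407712 -0.26466771] rim pts within 1mm 0.0949367088607595
```

View pics/w2.png

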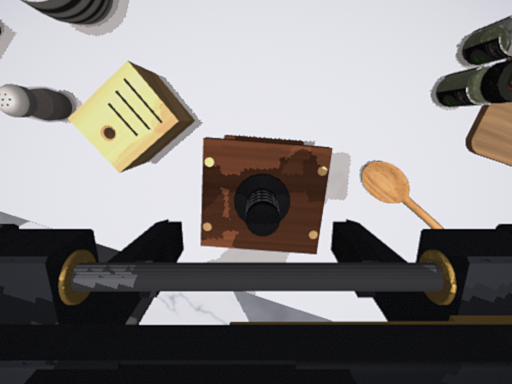

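The flange is centred near (262,203), close to the prediction, and the knob top is near (263,220). The pins are at (209,161), (322,171), (207,227) and (313,235).

Run:
```python
from h import *
c=np.load('w2.npy',allow_pickle=True).item(); im=cv2.imread('pics/w2.png')
g=cv2.cvtColor(im,cv2.COLOR_BGR2GRAY)
P=[]
for u,v in ((209,161),(322,171),(207,227),(313,235)):
    w=im[v-7:v+8,u-7:u+8,1].astype(float); w=np.clip(w-.5*w.max(),0,None)
    yy,xx=np.mgrid[v-7:v+8,u-7:u+8]; p=((xx*w).sum()/w.sum(),(yy*w).sum()/w.sum()); P.append(onz(c,p,.151)[:2]); print(p,P[-1])
print('pin mean',np.mean(P,0))
hsv=cv2.cvtColor(im,cv2.COLOR_BGR2HSV)
for y in (185,195,205,215,225): 
    r=hsv[y,220:310,1]; xs=np.where((r<70)|(g[y,220:310]<22))[0]+220; print(y,xs.min() if len(xs) else None,xs.max() if len(xs) else None)
X=np.array([.4895,-.2673])
for z in (.155,.201): print(z,proj(c,np.array([*X,z])), [proj(c,np.array([*(X+.025*np.array([np.cos(a),np.sin(a)])),z])).round(1).tolist() for a in np.radians([20.7,110.7,200.7,290.7])])
cv2.imwrite('pics/c2.png',cv2.resize(im[150:260,190:340],None,fx=4,fy=4,interpolation=cv2.INTER_CUBIC)*np.uint8(2) if 0 else cv2.convertScaleAbs(cv2.resize(im[150:260,190:340],None,fx=4,fy=4,interpolation=cv2.INTER_CUBIC),alpha=2))
```

```text
(np.float64(208.2245961438249), np.float64(161.53204794163628)) [ 0.50543322 -0.21182748]
(np.float64(325.26074498567334), np.float64(170.73638968481376)) [ 0.53355964 -0.30877732]
(np.float64(204.27777777777777), np.float64(226.31272626009468)) [ 0.4474436  -0.22683986]
(np.float64(316.84740812849844), np.float64(235.92139206619615)) [ 0.47525049 -0.32679166]
pin mean [ 0.49042173 -0.26855908]
185 240 284
195 235 288
205 235 288
215 239 284
225 247 277
0.155 [262.11422284 201.48688504] [[262.2, 173.4], [233.5, 201.5], [262.0, 228.1], [290.7, 201.5]]
0.201 [262.97265638 220.70085208] [[263.2, 186.4], [227.7, 220.6], [262.8, 252.7], [298.3, 220.8]]
```

View pics/c2.png

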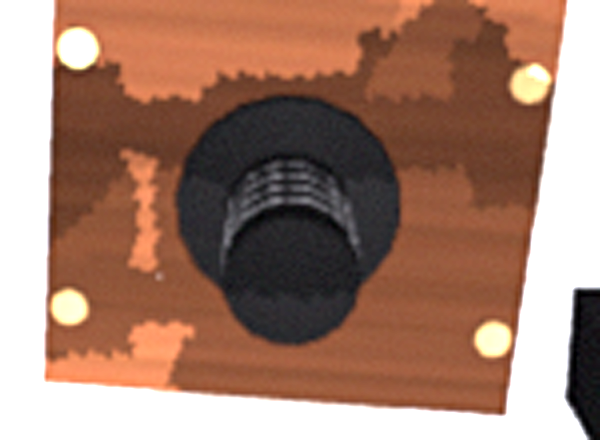

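{"name": "carry_out", "arguments": {
  "grip": [1,1,1,1],
  "xyz": [
    [-0.09,0.08,0.5],
    [0,0,0.5],
    [0,0,0],
    [0,0,0]
  ],
  "roll": [0,0,0,0]
}}

```text
time: 2.0
eef_pos: [0.4872, -0.273, 0.2703]
eef_rot: [180.0, 0.0, 20.2]
wrist_force: [-0.2, 0.0, 0.7]
width: 0.0881
finger_force: 0.0
```

Run:
```python
from h import *
c=manip.get_calibration('wrist');s=manip.read_state(); print(s['eef_pos'],s['eef_rot'],s['qvel'].round(2),c['R'],-c['R'].T@c['t'])
```

```text
[ 0.48719349 -0.27296923  0.27033263] [1.79957406e+02 1.44328294e-02 2.01806003e+01] [-0.3  -0.59 -0.45 -0.78 -0.02 -0.02 -0.18] [[ 3.44525457e-01 -9.38776866e-01  4.53675319e-04]
 [-9.07071579e-01 -3.32765197e-01  2.57853593e-01]
 [-2.41916020e-01 -8.92486429e-02 -9.66183895e-01]] [ 0.54915601 -0.24879819  0.35184692]
```

{"name": "carry_out", "arguments": {
  "grip": [1,1,1,1,1,1],
  "xyz": [
    [0.14,-0.15,0.2],
    [0,0,0.4],
    [0,0,0.4],
    [0,0,0.4],
    [0,0,0.13],
    [0,0,0]
  ],
  "roll": [0,0,0,0,0,0]
}}

```text
time: 2.6
eef_pos: [0.4897, -0.266, 0.2228]
eef_rot: [-179.9, 0.1, 20.3]
wrist_force: [-0.0, -0.1, 0.7]
width: 0.0882
finger_force: 0.0
```

Run:
```python
from h import *
c=manip.get_calibration('wrist');s=manip.read_state(); print(s['eef_pos'],s['eef_rot'],s['qvel'].round(2),s['wrist_force'])
X=np.array([.4895,-.2673,.177]); R=s['eef_rot']; y=np.radians(R[2]); d=X[:2]-s['eef_pos'][:2]
print('tool err',np.cos(y)*d[0]+np.sin(y)*d[1],np.sin(y)*d[0]-np.cos(y)*d[1])
```

```text
[ 0.4896539  -0.26603536  0.22277097] [-1.79925686e+02  8.39094552e-02  2.02747816e+01] [ 0.05 -1.17 -0.3  -0.81 -0.16  0.56  0.14] [-0.02461128 -0.09563531  0.74370387]
tool err -0.0005825889998990212 0.0011329513052664624
```

{"name": "carry_out", "arguments": {
  "grip": [0,0,0,0,0,0,0,0],
  "xyz": [
    [0,0,0],
    [0,0,0],
    [0,0,0],
    [0,0,0],
    [0,0,0],
    [0,0,0],
    [0,0,0],
    [0,0,0]
  ],
  "roll": [0,0,0,0,0,0,0,0]
}}

```text
time: 3.4
eef_pos: [0.4902, -0.2664, 0.2239]
eef_rot: [180.0, -0.0, 20.3]
wrist_force: [1.5, -2.2, -0.1]
width: 0.0262
finger_force: 2.3
```

Run:
```python
from h import *
s=manip.read_state(); print(s['eef_pos'],s['eef_rot'],s['wrist_force'],s['wrist_torque'],s['width'],s['finger_force'])
```

```text
[ 0.49021042 -0.26636149  0.22387602] [ 1.79971226e+02 -1.20519472e-02  2.02728212e+01] [ 1.5413545  -2.17313734 -0.08945462] [-0.84658874 -0.43567378  0.02313761] 0.02620482077490696 2.2887720039580017
```

{"name": "carry_out", "arguments": {
  "grip": [0,0,0,0,0],
  "xyz": [
    [0,0,0],
    [0,0,0],
    [0,0,0],
    [0,0,0],
    [0,0,0]
  ],
  "roll": [0,0,0,0,0]
}}

```text
time: 3.9
eef_pos: [0.4904, -0.2666, 0.224]
eef_rot: [179.9, -0.0, 20.3]
wrist_force: [2.7, -2.8, -0.7]
width: 0.0246
finger_force: 30.0
```

Run:
```python
from h import *
s=manip.read_state(); print(s['eef_pos'],s['eef_rot'],s['wrist_force'],s['wrist_torque'],s['width'],s['finger_force'])
```

```text
[ 0.49039753 -0.26663517  0.22395581] [ 1.79938971e+02 -3.19770207e-02  2.02623980e+01] [ 2.70609438 -2.76402965 -0.73262013] [-0.65215153 -0.35557952 -0.00500856] 0.024605643546244314 29.98802953859922
```

The side force suggests the boss touches the hole rim, about 1 mm of offset towards +ty. I'll relieve it and start lifting.

{"name": "carry_out", "arguments": {
  "grip": [0,0,0,0,0,0,0,0],
  "xyz": [
    [0,0.05,0],
    [0,0,-0.1],
    [0,0,-0.2],
    [0,0,-0.3],
    [0,0,-0.3],
    [0,0,-0.3],
    [0,0,0],
    [0,0,0]
  ],
  "roll": [0,0,0,0,0,0,0,0]
}}

```text
time: 4.7
eef_pos: [0.4906, -0.2677, 0.2602]
eef_rot: [180.0, -0.0, 20.3]
wrist_force: [-0.1, -0.4, -2.2]
width: 0.0246
finger_force: 30.0
```

Run:
```python
from h import *
s=manip.read_state(); print(s['eef_pos'],s['eef_rot'],s['wrist_force'],s['wrist_torque'],s['width'],s['finger_force'])
```

```text
[ 0.49061634 -0.26765965  0.26019981] [ 1.79971559e+02 -1.91109105e-02  2.02684342e+01] [-0.07806158 -0.39358817 -2.24195933] [-0.03409114  0.0303082   0.01434389] 0.02461954401937752 29.970236113397277
```

{"name": "carry_out", "arguments": {
  "grip": [0,0,0,0,0,0,0,0],
  "xyz": [
    [0,0,-0.4],
    [0,0,-0.6],
    [0,0,-0.6],
    [0,0,-0.6],
    [0,0,-0.6],
    [0,0,-0.6],
    [0,0,-0.6],
    [0,0,-0.4]
  ],
  "roll": [0,0,0,0,0,0,0,0]
}}

```text
time: 5.5
eef_pos: [0.4907, -0.2676, 0.3936]
eef_rot: [179.9, -0.1, 20.3]
wrist_force: [-0.7, 0.5, -1.6]
width: 0.0248
finger_force: 30.0
```

Run:
```python
from h import *
s=manip.read_state(); print(s['qpos'],s['eef_pos'],s['eef_rot'],s['wrist_force'],s['wrist_torque'],s['width'])
y=np.radians(20.27); d=np.array([.476,.178])-s['eef_pos'][:2]
print('tool shift',np.cos(y)*d[0]+np.sin(y)*d[1],np.sin(y)*d[0]-np.cos(y)*d[1])
c=manip.get_calibration('wrist');a=manip.capture('wrist')[:,:,::-1]; np.save('w3.npy',c,allow_pickle=True); cv2.imwrite('pics/w3.png',a)
cv2.imwrite('pics/s3.png',manip.capture('scene')[:,:,::-1])
```

```text
[ 31.20817863  28.60110251 -11.88928101  94.20311044   6.6967132
  57.80927551 -52.55514922] [ 0.49074604 -0.26756455  0.39356979] [ 1.79943185e+02 -5.97226484e-02  2.02805282e+01] [-0.69067652  0.49648746 -1.60905177] [ 0.01449966 -0.02436084 -0.0437952 ] 0.02480872866205907
tool shift 0.14053057911125233 -0.4230796311169974
```

{"name": "carry_out", "arguments": {
  "grip": [0,0,0,0,0,0,0,0],
  "xyz": [
    [0,-0.4,0],
    [0.2,-0.9,0],
    [0.2,-0.9,0],
    [0.2,-0.9,0],
    [0.2,-0.9,0],
    [0.2,-0.9,0],
    [0.2,-0.9,0],
    [0.2,-0.9,0]
  ],
  "roll": [0,0,0,0,0,0,0,0]
}}

```text
time: 6.4
eef_pos: [0.4588, -0.0627, 0.391]
eef_rot: [-179.9, 0.1, 20.3]
wrist_force: [0.4, -1.1, -0.8]
width: 0.0249
finger_force: 30.0
```

{"name": "carry_out", "arguments": {
  "grip": [0,0,0,0,0,0,0,0],
  "xyz": [
    [0.2,-0.9,0],
    [0.2,-0.9,0],
    [0.2,-0.9,0],
    [0.2,-0.9,0],
    [0.2,-0.9,0],
    [0.2,-0.9,0],
    [0,-0.4,0],
    [0,-0.2,0]
  ],
  "roll": [0,0,0,0,0,0,0,0]
}}

```text
time: 7.2
eef_pos: [0.4305, 0.1177, 0.3913]
eef_rot: [-180.0, 0.1, 20.4]
wrist_force: [0.5, -0.7, -0.6]
width: 0.0246
finger_force: 30.0
```

{"name": "carry_out", "arguments": {
  "grip": [0,0,0],
  "xyz": [
    [0,0,0],
    [0,0,0],
    [0,0,0]
  ],
  "roll": [0,0,0]
}}

```text
time: 7.5
eef_pos: [0.432, 0.1155, 0.3917]
eef_rot: [180.0, 0.0, 20.1]
wrist_force: [0.5, 0.4, -1.6]
width: 0.0251
finger_force: 30.0
```

Run:
```python
from h import *
s=manip.read_state(); print(s['qpos'],s['eef_pos'],s['eef_rot'],s['wrist_force'])
c=manip.get_calibration('wrist');a=manip.capture('wrist')[:,:,::-1]; np.save('w4.npy',c,allow_pickle=True); cv2.imwrite('pics/w4.png',a)
cv2.imwrite('pics/s4.png',manip.capture('scene')[:,:,::-1])
cv2.imwrite('pics/t4.png',manip.capture('top')[:,:,::-1])
print(proj(c,np.array([.476,.178,.11])))
```

```text
[ -9.05094028  19.63002995 -16.49263622 111.25045337   7.19123397
  50.11434648 -99.12689192] [0.43198689 0.11550248 0.39171032] [1.79959052e+02 1.94195013e-02 2.01339336e+01] [ 0.51036489  0.44942827 -1.59643467]
[224.65615785 122.61744043]
```

View pics/w4.png

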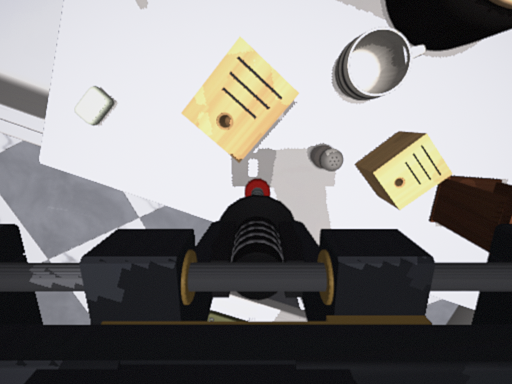

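The bore mouth is at about (225,121). The red collar shows below the flange at (257,188), and the target block's top face spans (182..298, 37..160).

```bash
cat > bore.py <<'E'
from h import *
def bore(im,c,g,show=True):
    hsv=cv2.cvtColor(im,cv2.COLOR_BGR2HSV); u,v=[int(round(x)) for x in g]; w=16
    sub=im[v-w:v+w+1,u-w:u+w+1]; sub=cv2.resize(sub,None,fx=8,fy=8,interpolation=cv2.INTER_CUBIC)
    gr=cv2.cvtColor(sub,cv2.COLOR_BGR2GRAY); 
    for th in (80,110,140):
        m=(gr<th).astype(np.uint8); n,l,st,ce=cv2.connectedComponentsWithStats(m)
        cc=l[8*w+4-12:8*w+4+12,8*w+4-12:8*w+4+12]; k=np.bincount(cc[cc>0]).argmax() if (cc>0).any() else 0
        if not k: continue
        cs,_=cv2.findContours((l==k).astype(np.uint8),cv2.RETR_EXTERNAL,cv2.CHAIN_APPROX_NONE)
        (x,y),ax,_=cv2.fitEllipse(cs[0]); p=((x+.5)/8-.5+u-w,(y+.5)/8-.5+v-w); X=onz(c,p,.11)
        pix=np.linalg.norm(onz(c,(p[0]+1,p[1]),.11)-X)
        print(th,np.round(p,2),'diam mm',np.round(np.array(ax)/8*pix*1000,1),X.round(4))
def top(im,c,seed):
    hsv=cv2.cvtColor(im,cv2.COLOR_BGR2HSV); m=cv2.inRange(hsv,(14,60,150),(35,255,255))
    n,l,st,ce=cv2.connectedComponentsWithStats(cv2.morphologyEx(m,cv2.MORPH_CLOSE,np.ones((9,9))))
    cs,_=cv2.findContours((l==l[seed[1],seed[0]]).astype(np.uint8),cv2.RETR_EXTERNAL,cv2.CHAIN_APPROX_NONE)
    W=np.array([onz(c,p[0],.11)[:2] for p in cs[0]],np.float32); r=cv2.minAreaRect(W*1000); B=cv2.boxPoints(r)
    print('top rect mm',r)
    return r
E
python3 - <<'E'
from bore import *
c=np.load('w4.npy',allow_pickle=True).item(); im=cv2.imread('pics/w4.png')
bore(im,c,(225,121)); top(im,c,(240,120))
hsv=cv2.cvtColor(im,cv2.COLOR_BGR2HSV); m=cv2.inRange(hsv,(0,150,80),(8,255,255))|cv2.inRange(hsv,(172,150,80),(180,255,255)); m[:170]=0;m[210:]=0
ys,xs=np.where(m[:,230:285]); print('red',xs.min()+230,xs.max()+230,xs.mean()+230,ys.min(),ys.max())
T=np.array([.4320,.1155]); 
for z in (.184,.204,.216): print(z,proj(c,np.array([*T,z])))
# collar bottom-circle far edge in tool x
t=np.array([np.cos(np.radians(20.2)),np.sin(np.radians(20.2))]); print('far edge', [proj(c,np.array([*(T+.013*t),z])).round(1) for z in (.204,.216)])
E
```

```text
80 [223.78 120.67] diam mm [11.9 15.2] [0.478  0.1799 0.11  ]
110 [223.99 120.77] diam mm [13.5 17. ] [0.4779 0.1796 0.11  ]
140 [224.28 120.66] diam mm [15.6 17.9] [0.4782 0.1792 0.11  ]
top rect mm ((505.9156494140625, 167.70799255371094), (99.92684936523438, 118.6158218383789), 68.92098999023438)
red 245 269 257.12345679012344 180 196
0.184 [257.94631689 181.74128543]
0.204 [258.03126268 186.06359019]
0.216 [258.08816139 188.9587731 ]
far edge [array([258. , 173.7]), array([258.1, 176.1])]
```

Run:
```python
from h import *
im=cv2.imread('pics/w4.png'); s=cv2.imread('pics/s4.png'); cs=manip.get_calibration('scene')
T=np.array([.4320,.1155])
a=proj(cs,np.array([*T,.345]));b=proj(cs,np.array([*T,.185])); print(a,b)
print(im[170:200,257].tolist())
x,y=int(b[0]),int(b[1])
crop=cv2.resize(s[y-75:y+25,x-50:x+50],None,fx=5.5,fy=5.5,interpolation=cv2.INTER_CUBIC)
for z in (.185,.345):
    p=(proj(cs,np.array([*T,z]))-np.array([x-50,y-75]))*5.5; cv2.drawMarker(crop,tuple(int(q) for q in p),(0,255,0),0,14,1)
cv2.imwrite('pics/c4.png',crop)
hs=cv2.cvtColor(s,cv2.COLOR_BGR2HSV); m=cv2.inRange(hs,(0,150,60),(8,255,255))|cv2.inRange(hs,(172,150,60),(180,255,255)); m[:, :x-30]=0; m[:,x+30:]=0; m[:y-40]=0; m[y+20:]=0
yy,xx=np.where(m); print('scene red',xx.mean(),yy.mean(),xx.min(),xx.max(),yy.min(),yy.max(),'pred',proj(cs,np.array([*T,.211])))
```

```text
[260.43232627 134.34254514] [259.26894469 198.11467052]
[[232, 226, 226], [238, 232, 232], [213, 205, 206], [208, 201, 202], [209, 202, 203], [189, 184, 186], [156, 156, 159], [139, 140, 145], [96, 97, 110], [23, 25, 78], [7, 7, 95], [17, 20, 119], [24, 26, 130], [23, 26, 130], [19, 23, 129], [22, 25, 131], [24, 26, 128], [52, 51, 107], [72, 70, 67], [63, 61, 57], [59, 57, 55], [69, 67, 66], [63, 60, 58], [66, 64, 62], [60, 58, 58], [22, 22, 22], [11, 12, 9], [22, 20, 21], [23, 22, 24], [25, 24, 23]]
scene red 259.8723404255319 187.48936170212767 256 265 184 190 pred [259.43778602 188.85943486]
```

View pics/c4.png

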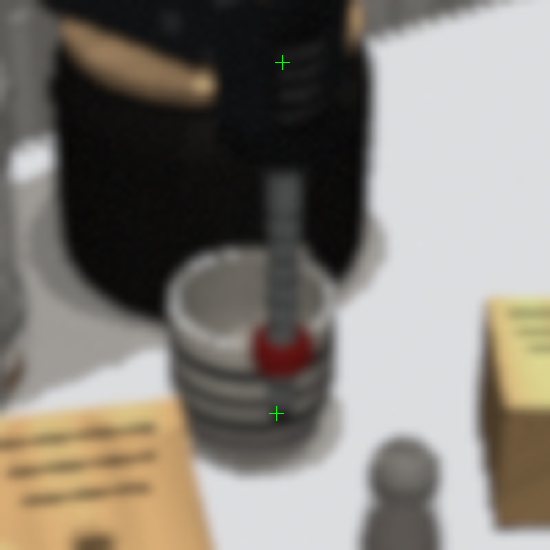

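Run:
```python
from h import *
c=np.load('w4.npy',allow_pickle=True).item(); im=cv2.imread('pics/w4.png'); T=np.array([.4320,.1155])
t=np.array([np.cos(np.radians(20.2)),np.sin(np.radians(20.2))])
pr=lambda d,z:proj(c,np.array([*(T+d*t),z])).round(1)
g=0.3917-.0453-.002   # gauge_grip height
print('flange far edge (top,bottom) pred',pr(.025,g-.022),pr(.025,g-.027),'1mm->',pr(.026,g-.022)-pr(.025,g-.022))
print('boss far pred',pr(.016,g-.028)); print('knob top near/far',pr(-.0125,g+.024),pr(.0125,g+.024))
print('collar bottom far',pr(.013,g-.14),'collar top far',pr(.013,g-.128),'collar top/rod',pr(.006,g-.128),'1mm',pr(.014,g-.14)-pr(.013,g-.14))
for col in (240,275): print(col,[(r,int(im[r,col].mean())) for r in range(190,216,1)])
print([(r,int(im[r,257].mean())) for r in range(206,300,2)])
```

```text
flange far edge (top,bottom) pred [259.  193.1] [258.9 190.9] 1mm-> [ 0.  -1.7]
boss far pred [258.9 204.6]
knob top near/far [259.7 299.4] [259.8 249.4]
collar bottom far [258.  173.8] collar top far [258.1 176.2] collar top/rod [258.1 183.2] 1mm [ 0.  -0.9]
240 [(190, 240), (191, 240), (192, 240), (193, 240), (194, 240), (195, 242), (196, 246), (197, 229), (198, 118), (199, 25), (200, 7), (201, 20), (202, 21), (203, 21), (204, 21), (205, 19), (206, 20), (207, 18), (208, 22), (209, 20), (210, 20), (211, 21), (212, 20), (213, 20), (214, 20), (215, 20)]
275 [(190, 195), (191, 196), (192, 208), (193, 222), (194, 232), (195, 243), (196, 237), (197, 236), (198, 235), (199, 148), (200, 35), (201, 11), (202, 23), (203, 22), (204, 20), (205, 19), (206, 24), (207, 22), (208, 19), (209, 21), (210, 21), (211, 20), (212, 19), (213, 21), (214, 21), (215, 21)]
[(206, 24), (208, 19), (210, 22), (212, 20), (214, 21), (216, 16), (218, 13), (220, 13), (222, 45), (224, 6), (226, 25), (228, 45), (230, 6), (232, 25), (234, 58), (236, 10), (238, 9), (240, 53), (242, 35), (244, 6), (246, 12), (248, 9), (250, 8), (252, 19), (254, 23), (256, 21), (258, 20), (260, 19), (262, 27), (264, 37), (266, 51), (268, 45), (270, 55), (272, 54), (274, 53), (276, 57), (278, 58), (280, 61), (282, 58), (284, 60), (286, 58), (288, 57), (290, 55), (292, 17), (294, 19), (296, 15), (298, 13)]
```

{"name": "carry_out", "arguments": {
  "grip": [0,0,0,0,0,0,0],
  "xyz": [
    [0.2,-0.36,0.45],
    [0.2,-0.36,0.45],
    [0.2,-0.36,0.5],
    [0.2,-0.35,0.5],
    [0,0,0],
    [0,0,0],
    [0,0,0]
  ],
  "roll": [0,0,0,0,0,0,0]
}}

```text
time: 8.35
eef_pos: [0.4398, 0.1646, 0.3355]
eef_rot: [180.0, -0.1, 20.2]
wrist_force: [0.2, -0.1, -1.2]
width: 0.0249
finger_force: 30.0
```

Run:
```python
from bore import *
s=manip.read_state(); c=manip.get_calibration('wrist'); im=np.ascontiguousarray(manip.capture('wrist')[:,:,::-1]); cv2.imwrite('pics/w5.png',im); np.save('w5.npy',c,allow_pickle=True)
cv2.imwrite('pics/s5.png',manip.capture('scene')[:,:,::-1])
p=s['eef_pos']; print(p,s['eef_rot'],s['wrist_force'])
g=proj(c,np.array([.478,.1791,.11])); print(g); bore(im,c,g)
y=np.radians(s['eef_rot'][2]); t=np.array([np.cos(y),np.sin(y)]); T=p[:2]; h=p[2]-.0473
pr=lambda d,z:proj(c,np.array([*(T+d*t),z])).round(1)
print('flange far bottom',pr(.025,h-.027),'collar bottom far',pr(.013,h-.14),'1mm',pr(.014,h-.14)-pr(.013,h-.14))
a=cv2.resize(im[70:290,140:370],None,fx=3,fy=3,interpolation=cv2.INTER_CUBIC)[:600]; cv2.imwrite('pics/c5.png',cv2.convertScaleAbs(a,alpha=1.3))
hsv=cv2.cvtColor(im,cv2.COLOR_BGR2HSV); m=cv2.inRange(hsv,(0,120,40),(8,255,255))|cv2.inRange(hsv,(172,120,40),(180,255,255)); ys,xs=np.where(m[150:215,235:285]); print('red',xs.min()+235,xs.max()+235,ys.min()+150,ys.max()+150)
```

```text
[0.4397724  0.16458862 0.33546318] [ 1.79966201e+02 -5.05124090e-02  2.01977080e+01] [ 0.17922422 -0.11649897 -1.19557177]
[257.57103064 143.34605785]
80 [257.73 144.19] diam mm [11.8 14. ] [0.4772 0.1786 0.11  ]
110 [257.46 144.1 ] diam mm [13.5 15.9] [0.4772 0.1789 0.11  ]
140 [257.41 143.55] diam mm [15.8 16.7] [0.4777 0.1792 0.11  ]
flange far bottom [259.  191.1] collar bottom far [258.1 174.1] 1mm [ 0. -1.]
red 245 269 179 196
```

View pics/c5.png

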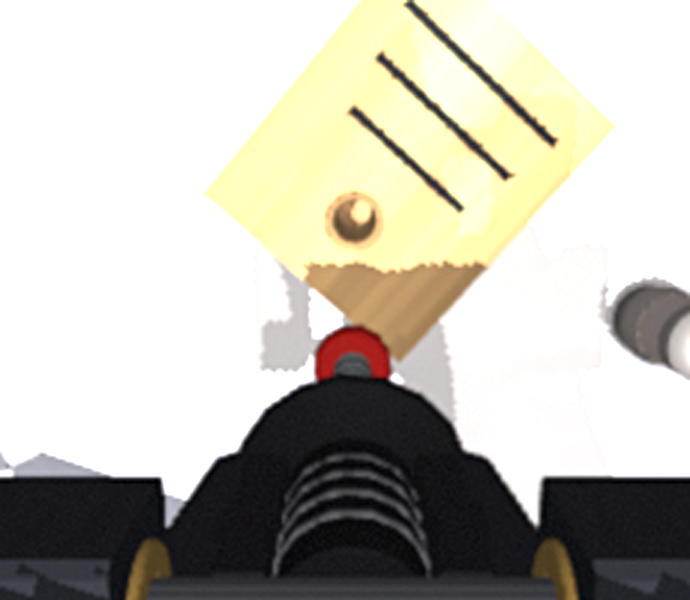

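The bore is at (258,143) and the collar is at column 258, with its far edge at row 179. The gauge leans about 1.6° towards -tx, leaving the tip about 5.5 mm behind the TCP axis, so I'll offset for that and move over the bore.

{"name": "carry_out", "arguments": {
  "grip": [0,0,0,0,0,0,0,0],
  "xyz": [
    [0.38,0,0],
    [0.38,0,0],
    [0.38,0,0],
    [0.37,0,0],
    [0,0,0],
    [0,0,0],
    [0,0,0.3],
    [0,0,0]
  ],
  "roll": [0,0,0,0,0,0,0,0]
}}

```text
time: 9.25
eef_pos: [0.4808, 0.1804, 0.3247]
eef_rot: [180.0, 0.2, 20.3]
wrist_force: [-0.7, -0.0, -1.4]
width: 0.0245
finger_force: 30.0
```

Run:
```python
from h import *
s=manip.read_state(); p=s['eef_pos']; print(p,s['eef_rot'],s['wrist_force'],s['wrist_torque'])
d=np.array([.4781,.1791])-p[:2]; y=np.radians(s['eef_rot'][2]); print('bore rel TCP tool',np.cos(y)*d[0]+np.sin(y)*d[1],np.sin(y)*d[0]-np.cos(y)*d[1])
im=manip.capture('scene')[:,:,::-1]; cv2.imwrite('pics/s6.png',im); cs=manip.get_calibration('scene')
b=proj(cs,np.array([.4781,.1791,.11])); print(b); x,y=int(b[0]),int(b[1])
cr=cv2.resize(im[y-55:y+25,x-40:x+40],None,fx=7,fy=7,interpolation=cv2.INTER_CUBIC)
cv2.drawMarker(cr,tuple(int(v) for v in (b-np.array([x-40,y-55])+.5)*7),(0,255,0),0,12,1)
cv2.imwrite('pics/c6.png',cr)
```

```text
[0.4807941  0.18042116 0.32472395] [1.79973044e+02 1.59847494e-01 2.02756271e+01] [-0.70026081 -0.00506754 -1.44140619] [ 0.00134253 -0.00726187  0.00180407]
bore rel TCP tool -0.002984991291436118 0.0003056940008005051
[225.40838519 220.94393608]
```

View pics/c6.png

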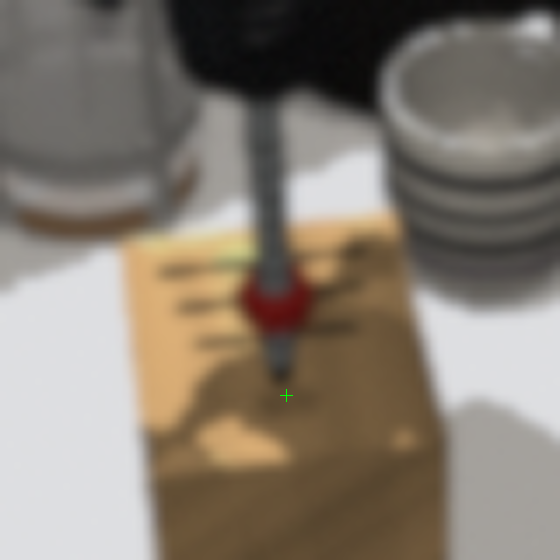

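Run:
```python
from h import *
s=manip.read_state(); print(s['eef_pos'])
cs=manip.get_calibration('scene'); im=cv2.imread('pics/scene0.png'); b=proj(cs,np.array([.4781,.1791,.11])); x,y=int(round(b[0])),int(round(b[1]))
sub=cv2.resize(im[y-10:y+11,x-12:x+13],None,fx=8,fy=8,interpolation=cv2.INTER_CUBIC); g=cv2.cvtColor(sub,cv2.COLOR_BGR2GRAY)
for th in (70,90,110):
    cs_,_=cv2.findContours((g<th).astype(np.uint8),0,1)
    if cs_:
        c=max(cs_,key=cv2.contourArea); M=cv2.moments(c); print(th,M['m00'],M['m10']/M['m00']/8+x-12,M['m01']/M['m00']/8+y-10)
print('pred bore',b,'8mm above',proj(cs,np.array([.4781,.1791,.118])))
t=np.array([np.cos(np.radians(20.2)),np.sin(np.radians(20.2))]); n=np.array([t[1],-t[0]])
o=proj(cs,np.array([.4781,.1791,.118]))
for nme,v in (('tx',t),('ty',n)): print(nme,'5mm',proj(cs,np.array([*(np.array([.4781,.1791])+.005*v),.118]))-o)
print('tip px',225-40+282/7-.5,220-55+375/7-.5)
a=proj(cs,np.array([.4781,.1791,.24])); print('vertical slope px',(o-a)/(o-a)[1])
```

```text
[0.48109159 0.18054566 0.32513083]
90 417.5 234.6815868263473 231.41736526946107
110 951.0 233.10861373992287 231.18002979320013
pred bore [225.40838519 220.94393608] 8mm above [225.2563222  218.44062566]
tx 5mm [-1.5972519 -0.9104841]
ty 5mm [ 1.42829191 -1.14306616]
tip px 224.78571428571428 218.07142857142856
vertical slope px [0.06074476 1.        ]
```

Run:
```python
from h import *
cs=manip.get_calibration('scene'); i0=cv2.imread('pics/scene0.png'); i6=cv2.imread('pics/s6.png')
g=cv2.cvtColor(i0,cv2.COLOR_BGR2GRAY).astype(float)
print(g[215:230,215:240].astype(int))
w=np.clip(150-g[217:228,219:235],0,None); 
def red(im):
    f=im.astype(float); r=np.clip(f[:,:,2]-np.maximum(f[:,:,0],f[:,:,1])-40,0,None).copy(); k=np.zeros_like(r); k[195:222,210:240]=1; r*=k
    yy,xx=np.mgrid[:384,:512]; m=r>15; print('red c',xx[m].mean(),yy[m].mean(),xx[m].min(),xx[m].max(),yy[m].min(),yy[m].max())
red(i6)
for z in (.140,.144,.148): print(z,proj(cs,np.array([.4781,.1791,z])),proj(cs,np.array([.48109,.18055,z])))
```

```text
[[165 169 173 176 180 185 188 190 191 191 190 188 187 184 181 179 178 179
  180 183 185 185 183 182 181]
 [180 182 185 188 189 191 191 192 192 192 190 189 187 186 182 179 178 178
  180 183 186 185 184 183 181]
 [181 183 186 188 190 190 190 190 189 188 184 184 184 184 182 179 178 179
  180 182 185 186 185 183 181]
 [181 183 186 188 190 189 187 184 181 178 173 173 175 177 177 178 178 178
  180 182 184 186 186 184 182]
 [180 183 185 187 188 188 182 173 165 159 155 153 155 159 166 172 176 177
  179 182 184 186 185 184 182]
 [180 182 184 187 187 184 175 159 143 129 120 116 120 131 147 163 173 177
  179 182 183 186 185 184 183]
 [179 181 183 186 187 182 167 144 119  99  90  88  90 106 132 157 172 177
  179 181 183 185 186 185 183]
 [179 179 183 185 186 181 165 137 107  87  81  83  88 103 131 158 174 178
  179 181 184 185 186 185 184]
 [179 179 181 184 185 183 171 149 122 104  97 100 110 126 148 167 178 179
  179 181 183 185 186 186 184]
 [179 179 181 183 185 185 180 169 154 141 137 139 148 159 171 179 181 180
  180 181 182 185 186 187 185]
 [179 179 180 183 185 186 185 182 177 175 174 175 177 182 185 185 183 181
  180 180 182 184 186 186 185]
 [179 178 179 182 184 185 185 186 186 186 189 189 190 189 189 187 184 181
  180 180 181 183 185 187 185]
 [179 178 179 181 183 185 185 185 186 188 190 192 192 190 190 187 185 181
  178 178 178 180 181 181 179]
 [180 178 179 181 182 184 185 185 185 187 188 188 187 186 185 183 179 175
  170 165 163 163 163 161 156]
 [179 177 176 177 178 179 180 180 179 179 177 175 173 171 167 162 157 152
  144 137 132 130 127 121 116]]
red c 224.3548387096774 208.51612903225808 220 228 206 211
0.14 [224.82872443 211.40137201] [223.65881484 210.87675334]
0.144 [224.74945625 210.09643349] [223.57615904 209.57241979]
0.148 [224.66970879 208.7836049 ] [223.49300432 208.26021306]
```

Pictures are used up, so I'll go by force from here. The wrist and scene estimates of the tip relative to the bore average to within about 2 mm, inside the 4.3 mm entry clearance. I'll lower slowly and feel.

{"name": "carry_out", "arguments": {
  "grip": [0,0,0,0,0,0],
  "xyz": [
    [0,0,0.08],
    [0,0,0.08],
    [0,0,0.08],
    [0,0,0.06],
    [0,0,0],
    [0,0,0]
  ],
  "roll": [0,0,0,0,0,0]
}}

```text
time: 9.9
eef_pos: [0.4819, 0.1811, 0.3168]
eef_rot: [180.0, 0.0, 20.3]
wrist_force: [0.3, 0.4, -1.1]
width: 0.0248
finger_force: 30.0
```

```bash
cat > st.py <<'E'
from h import *
s=manip.read_state(); p=s['eef_pos']; y=np.radians(s['eef_rot'][2]); 
T=lambda v:np.round([np.cos(y)*v[0]+np.sin(y)*v[1],np.sin(y)*v[0]-np.cos(y)*v[1],v[2]],2)
d=np.array([.4781,.1791])-p[:2]
print(s['time'],p.round(4),s['eef_rot'].round(2),'F tool xy,world z',T(s['wrist_force']),'M',T(s['wrist_torque']),'bore rel mm',T([*d*1000,0])[:2],s['width'].round(4))
E
python3 st.py
```

```text
Traceback (most recent call last):
  File "st.py", line 5, in <module>
    print(s['time'],p.round(4),s['eef_rot'].round(2),'F tool xy,world z',T(s['wrist_force']),'M',T(s['wrist_torque']),'bore rel mm',T([*d*1000,0])[:2],s['width'].round(4))
                                                                                                                                                       ^^^^^^^^^^^^^^^^
AttributeError: 'float' object has no attribute 'round'
```

{"name": "carry_out", "arguments": {
  "grip": [0,0,0,0,0,0],
  "xyz": [
    [-0.04,0,0],
    [0,0,0],
    [0,0,0.07],
    [0,0,0.07],
    [0,0,0],
    [0,0,0]
  ],
  "roll": [0,0,0,0,0,0]
}}

```text
time: 10.5
eef_pos: [0.4808, 0.1806, 0.3125]
eef_rot: [180.0, 0.0, 20.3]
wrist_force: [-0.0, 0.1, -1.2]
width: 0.0246
finger_force: 30.0
```

```bash
sed -i "s/,s\['width'\].round(4)/,round(float(s['width']),4)/" st.py; python3 st.py
```

```text
10.5 [0.4808 0.1806 0.3125] [1.800e+02 1.000e-02 2.027e+01] F tool xy,world z [ 0.01 -0.13 -1.16] M [ 0.01  0.04 -0.02] bore rel mm [-3.04  0.52] 0.0246
```

{"name": "carry_out", "arguments": {
  "grip": [0,0,0,0,0,0],
  "xyz": [
    [0,0,0.05],
    [0,0,0.05],
    [0,0,0.05],
    [0,0,0.05],
    [0,0,0],
    [0,0,0]
  ],
  "roll": [0,0,0,0,0,0]
}}

```text
time: 11.1
eef_pos: [0.4808, 0.1807, 0.3066]
eef_rot: [180.0, 0.0, 20.3]
wrist_force: [1.1, -0.7, -2.0]
width: 0.0248
finger_force: 30.0
```

```bash
python3 st.py
```

```text
11.1 [0.4808 0.1807 0.3066] [180.     0.    20.27] F tool xy,world z [ 0.78  0.98 -2.01] M [0.02 0.01 0.04] bore rel mm [-3.07  0.53] 0.0248
```

{"name": "carry_out", "arguments": {
  "grip": [0,0,0,0,0,0],
  "xyz": [
    [0,0,0.05],
    [0,0,0.05],
    [0,0,0.05],
    [0,0,0.05],
    [0,0,0],
    [0,0,0]
  ],
  "roll": [0,0,0,0,0,0]
}}

```text
time: 11.7
eef_pos: [0.4808, 0.1807, 0.3006]
eef_rot: [180.0, 0.0, 20.3]
wrist_force: [0.2, 0.4, -1.7]
width: 0.0249
finger_force: 30.0
```

```bash
python3 st.py
```

```text
11.7 [0.4808 0.1807 0.3006] [179.99   0.    20.27] F tool xy,world z [ 0.33 -0.28 -1.67] M [-0.03 -0.01  0.04] bore rel mm [-3.05  0.53] 0.0249
```

{"name": "carry_out", "arguments": {
  "grip": [0,0,0,0,0,0,0],
  "xyz": [
    [0,0,0.06],
    [0,0,0.06],
    [0,0,0.06],
    [0,0,0.06],
    [0,0,0.06],
    [0,0,0],
    [0,0,0]
  ],
  "roll": [0,0,0,0,0,0,0]
}}

```text
time: 12.4
eef_pos: [0.4808, 0.1807, 0.2916]
eef_rot: [180.0, 0.0, 20.3]
wrist_force: [-0.7, 0.1, -1.7]
width: 0.0248
finger_force: 30.0
```

```bash
python3 st.py
```

```text
12.4 [0.4808 0.1807 0.2916] [180.     0.    20.27] F tool xy,world z [-0.61 -0.36 -1.65] M [-0.01 -0.01  0.01] bore rel mm [-3.08  0.56] 0.0248
```

```bash
cat > red.py <<'E'
from h import *
def red(im,box):
    f=im.astype(float); r=f[:,:,2]-np.maximum(f[:,:,0],f[:,:,1]); m=np.zeros(r.shape,bool); y0,y1,x0,x1=box; m[y0:y1,x0:x1]=r[y0:y1,x0:x1]>35
    yy,xx=np.where(m); print('red n',len(xx),'c',xx.mean().round(2),yy.mean().round(2),xx.min(),xx.max(),yy.min(),yy.max())
E
python3 - <<'E'
from red import *
im=manip.capture('scene')[:,:,::-1]; cv2.imwrite('pics/s7.png',im); w=manip.capture('wrist')[:,:,::-1]; cv2.imwrite('pics/w7.png',w)
red(cv2.imread('pics/s6.png'),(195,235,205,245)); red(im,(195,235,205,245)); red(cv2.imread('pics/w5.png'),(160,215,235,285)); red(w,(160,215,235,285))
cs=manip.get_calibration('scene')
for z in (.11,.1106,.1166,.122): print(z,proj(cs,np.array([.4785,.1795,z])))
E
```

```text
red n 342 c 215.24 212.44 205 240 197 230
red n 311 c 215.33 214.12 205 240 197 230
red n 280 c 257.17 186.8 245 269 160 196
red n 326 c 256.5 185.63 235 279 161 196
0.11 [225.17721893 220.90454865]
0.1106 [225.16577563 220.71782599]
0.1166 [225.05078508 218.84150224]
0.122 [224.9464192  217.13854318]
```

```bash
cat > red.py <<'E'
from h import *
def red(im,box,lo=30):
    f=im.astype(float); y0,y1,x0,x1=box; m=np.zeros(f.shape[:2],bool)
    m[y0:y1,x0:x1]=((f[:,:,2]>2*np.maximum(f[:,:,1],12))&(f[:,:,2]>lo))[y0:y1,x0:x1]
    yy,xx=np.where(m); print('red n',len(xx),'c',xx.mean().round(2),yy.mean().round(2),xx.min(),xx.max(),yy.min(),yy.max())
E
python3 - <<'E'
from red import *
for n in ('s4','s5','s6','s7'):
    red(cv2.imread(f'pics/{n}.png'),(170,235,205,285))
for n in ('w5','w7'): red(cv2.imread(f'pics/{n}.png'),(160,215,235,285))
E
```

```text
red n 53 c 260.32 187.32 256 265 184 190
red n 44 c 238.68 212.95 234 243 209 216
red n 44 c 224.45 208.52 220 229 205 211
red n 53 c 224.66 218.91 220 229 215 222
red n 267 c 257.14 187.0 245 269 179 196
red n 277 c 257.0 187.21 245 269 179 196
```

{"name": "carry_out", "arguments": {
  "grip": [0,0,0,0,0,0],
  "xyz": [
    [0,0,0.05],
    [0,0,0.05],
    [0,0,0.05],
    [0,0,0.05],
    [0,0,0],
    [0,0,0]
  ],
  "roll": [0,0,0,0,0,0]
}}

```text
time: 13.1
eef_pos: [0.4808, 0.1807, 0.2856]
eef_rot: [180.0, -0.0, 20.3]
wrist_force: [0.1, 0.0, -0.2]
width: 0.0248
finger_force: 30.0
```

```bash
python3 st.py
python3 - <<'E'
from red import *
im=manip.capture('scene')[:,:,::-1]; cv2.imwrite('pics/s8.png',im); w=manip.capture('wrist')[:,:,::-1]; cv2.imwrite('pics/w8.png',w)
red(im,(170,240,205,285)); red(w,(160,215,235,285))
E
```

```text
13.1 [0.4808 0.1807 0.2856] [180.    -0.    20.27] F tool xy,world z [ 0.1  -0.01 -0.16] M [-0.07 -0.09 -0.03] bore rel mm [-3.1   0.53] 0.0248
red n 48 c 224.56 220.21 220 229 216 223
red n 273 c 256.93 187.57 245 269 180 196
```

{"name": "carry_out", "arguments": {
  "grip": [0,0,0,0,0,0,0],
  "xyz": [
    [0,0,0.07],
    [0,0,0.07],
    [0,0,0.07],
    [0,0,0.07],
    [0,0,0],
    [0,0,0],
    [0,0,0]
  ],
  "roll": [0,0,0,0,0,0,0]
}}

```text
time: 13.9
eef_pos: [0.4806, 0.1807, 0.2769]
eef_rot: [180.0, 0.0, 20.3]
wrist_force: [-0.0, 0.1, -0.7]
width: 0.0246
finger_force: 30.0
```

```bash
python3 st.py
python3 - <<'E'
from red import *
im=manip.capture('scene')[:,:,::-1]; cv2.imwrite('pics/s9.png',im); w=manip.capture('wrist')[:,:,::-1]; cv2.imwrite('pics/w9.png',w)
red(im,(170,240,205,285)); red(w,(160,215,235,285))
E
```

```text
13.9 [0.4806 0.1807 0.2769] [1.800e+02 3.000e-02 2.028e+01] F tool xy,world z [-0.   -0.06 -0.69] M [ 0.01 -0.04 -0.03] bore rel mm [-2.89  0.59] 0.0246
red n 49 c 224.51 220.14 220 229 216 223
red n 267 c 256.91 188.75 244 270 181 197
```

{"name": "carry_out", "arguments": {
  "grip": [0,0,0,0,0],
  "xyz": [
    [0,0,0.05],
    [0,0,0.05],
    [0,0,0.05],
    [0,0,0.05],
    [0,0,0]
  ],
  "roll": [0,0,0,0,0]
}}

```text
time: 14.5
eef_pos: [0.4807, 0.1806, 0.271]
eef_rot: [180.0, 0.0, 20.3]
wrist_force: [-0.2, -0.4, -0.4]
width: 0.0244
finger_force: 30.0
```

{"name": "carry_out", "arguments": {
  "grip": [0,0,0,0],
  "xyz": [
    [0,0,0.04],
    [0,0,0.04],
    [0,0,0],
    [0,0,0]
  ],
  "roll": [0,0,0,0]
}}

```text
time: 14.9
eef_pos: [0.4807, 0.1806, 0.2686]
eef_rot: [180.0, 0.0, 20.3]
wrist_force: [-0.7, 0.9, 0.1]
width: 0.0247
finger_force: 30.0
```

{"name": "carry_out", "arguments": {
  "grip": [0,0,0,0],
  "xyz": [
    [0,0,0.04],
    [0,0,0.04],
    [0,0,0],
    [0,0,0]
  ],
  "roll": [0,0,0,0]
}}

```text
time: 15.3
eef_pos: [0.4807, 0.1806, 0.2662]
eef_rot: [180.0, 0.0, 20.3]
wrist_force: [0.6, -0.5, 0.6]
width: 0.0244
finger_force: 30.0
```

{"name": "carry_out", "arguments": {
  "grip": [0,0,0,0],
  "xyz": [
    [0,0,0.04],
    [0,0,0.04],
    [0,0,0],
    [0,0,0]
  ],
  "roll": [0,0,0,0]
}}

```text
time: 15.7
eef_pos: [0.4807, 0.1806, 0.2639]
eef_rot: [180.0, 0.0, 20.3]
wrist_force: [0.6, -0.6, 0.4]
width: 0.025
finger_force: 30.0
```

{"name": "carry_out", "arguments": {
  "grip": [0,0,0,0],
  "xyz": [
    [0,0,0.04],
    [0,0,0.04],
    [0,0,0],
    [0,0,0]
  ],
  "roll": [0,0,0,0]
}}

```text
time: 16.1
eef_pos: [0.4807, 0.1807, 0.2615]
eef_rot: [180.0, 0.0, 20.3]
wrist_force: [-0.3, -0.2, 0.6]
width: 0.025
finger_force: 30.0
```

{"name": "carry_out", "arguments": {
  "grip": [0,0,0,0],
  "xyz": [
    [0,0,0.04],
    [0,0,0.04],
    [0,0,0],
    [0,0,0]
  ],
  "roll": [0,0,0,0]
}}

```text
time: 16.5
eef_pos: [0.4807, 0.1806, 0.259]
eef_rot: [180.0, 0.0, 20.3]
wrist_force: [0.6, 0.0, -0.5]
width: 0.0248
finger_force: 30.0
```

{"name": "carry_out", "arguments": {
  "grip": [0,0,0,0],
  "xyz": [
    [0,0,0.04],
    [0,0,0.04],
    [0,0,0],
    [0,0,0]
  ],
  "roll": [0,0,0,0]
}}

```text
time: 16.9
eef_pos: [0.4807, 0.1806, 0.2567]
eef_rot: [180.0, 0.0, 20.3]
wrist_force: [-0.4, -0.1, -0.5]
width: 0.0245
finger_force: 30.0
```

{"name": "carry_out", "arguments": {
  "grip": [0,0,0,0],
  "xyz": [
    [0,0,0.04],
    [0,0,0.04],
    [0,0,0],
    [0,0,0]
  ],
  "roll": [0,0,0,0]
}}

```text
time: 17.3
eef_pos: [0.4808, 0.1806, 0.2543]
eef_rot: [180.0, 0.0, 20.3]
wrist_force: [0.5, -0.6, 0.1]
width: 0.0247
finger_force: 30.0
```

{"name": "carry_out", "arguments": {
  "grip": [0,0,0,0],
  "xyz": [
    [0,0,0.04],
    [0,0,0.04],
    [0,0,0],
    [0,0,0]
  ],
  "roll": [0,0,0,0]
}}

```text
time: 17.7
eef_pos: [0.4807, 0.1806, 0.2519]
eef_rot: [180.0, 0.0, 20.3]
wrist_force: [0.5, -0.1, -1.0]
width: 0.0251
finger_force: 30.0
```

{"name": "carry_out", "arguments": {
  "grip": [0,0,0,0],
  "xyz": [
    [0,0,0.05],
    [0,0,0.05],
    [0,0,0],
    [0,0,0]
  ],
  "roll": [0,0,0,0]
}}

```text
time: 18.1
eef_pos: [0.4807, 0.1806, 0.2488]
eef_rot: [180.0, 0.0, 20.3]
wrist_force: [-0.6, -0.6, -0.8]
width: 0.025
finger_force: 30.0
```

{"name": "carry_out", "arguments": {
  "grip": [0,0,0,0],
  "xyz": [
    [0,0,0.05],
    [0,0,0.05],
    [0,0,0],
    [0,0,0]
  ],
  "roll": [0,0,0,0]
}}

```text
time: 18.5
eef_pos: [0.4807, 0.1806, 0.2458]
eef_rot: [180.0, 0.0, 20.3]
wrist_force: [-0.7, -0.6, -0.3]
width: 0.0244
finger_force: 30.0
```

{"name": "carry_out", "arguments": {
  "grip": [0,0,0,0],
  "xyz": [
    [0,0,0.05],
    [0,0,0.05],
    [0,0,0],
    [0,0,0]
  ],
  "roll": [0,0,0,0]
}}

```text
time: 18.9
eef_pos: [0.4808, 0.1807, 0.243]
eef_rot: [180.0, -0.0, 20.3]
wrist_force: [-0.0, 0.4, 0.4]
width: 0.0243
finger_force: 30.0
```

{"name": "carry_out", "arguments": {
  "grip": [0,0,0,0],
  "xyz": [
    [0,0,0.05],
    [0,0,0.05],
    [0,0,0],
    [0,0,0]
  ],
  "roll": [0,0,0,0]
}}

```text
time: 19.3
eef_pos: [0.4812, 0.1808, 0.2408]
eef_rot: [180.0, -0.1, 20.3]
wrist_force: [-1.1, -1.4, 8.9]
width: 0.0248
finger_force: 30.1
```

{"name": "carry_out", "arguments": {
  "grip": [0,0,0,0,0],
  "xyz": [
    [0,0,0],
    [0,0,0],
    [0,0,0],
    [0,0,0],
    [0,0,0]
  ],
  "roll": [0,0,0,0,0]
}}

```text
time: 19.8
eef_pos: [0.4812, 0.1808, 0.2408]
eef_rot: [180.0, -0.1, 20.3]
wrist_force: [-1.3, -0.7, 8.8]
width: 0.0249
finger_force: 30.1
```

```bash
python3 st.py
```

```text
19.8 [0.4812 0.1808 0.2408] [ 1.7999e+02 -8.0000e-02  2.0270e+01] F tool xy,world z [-1.44  0.22  8.77] M [-0.16 -0.39 -0.03] bore rel mm [-3.45  0.49] 0.0249
```

Firm press held for 0.9 s at about 9 N. Now I'll draw it straight out.

{"name": "carry_out", "arguments": {
  "grip": [0,0,0,0,0,0,0,0],
  "xyz": [
    [0,0,-0.1],
    [0,0,-0.3],
    [0,0,-0.4],
    [0,0,-0.5],
    [0,0,-0.5],
    [0,0,-0.5],
    [0,0,-0.5],
    [0,0,-0.5]
  ],
  "roll": [0,0,0,0,0,0,0,0]
}}

```text
time: 20.6
eef_pos: [0.4805, 0.1806, 0.3397]
eef_rot: [-180.0, 0.0, 20.3]
wrist_force: [-0.1, 0.3, -0.9]
width: 0.0247
finger_force: 30.0
```

{"name": "carry_out", "arguments": {
  "grip": [0,0,0,0,0,0,0],
  "xyz": [
    [0,0,-0.5],
    [0,0,-0.5],
    [0,0,-0.4],
    [0,0,-0.3],
    [0,0,-0.2],
    [0,0,0],
    [0,0,0]
  ],
  "roll": [0,0,0,0,0,0,0]
}}

```text
time: 21.3
eef_pos: [0.4806, 0.1805, 0.3956]
eef_rot: [180.0, 0.0, 20.3]
wrist_force: [0.5, 0.1, -1.4]
width: 0.0244
finger_force: 30.0
```

Run:
```python
from red import *
s=manip.read_state(); p=s['eef_pos']; print(p,s['eef_rot'],s['wrist_force'])
y=np.radians(s['eef_rot'][2]); d=np.array([.4904,-.2683])-p[:2]; print('hole rel tool',np.cos(y)*d[0]+np.sin(y)*d[1],np.sin(y)*d[0]-np.cos(y)*d[1])
c=manip.get_calibration('wrist'); w=np.ascontiguousarray(manip.capture('wrist')[:,:,::-1]); cv2.imwrite('pics/w10.png',w); im=manip.capture('scene')[:,:,::-1]; cv2.imwrite('pics/s10.png',im)
cs=manip.get_calibration('scene'); red(w,(160,215,235,285)); 
t=np.array([np.cos(y),np.sin(y)]); h=p[2]-.047
pr=lambda d,z:proj(c,np.array([*(p[:2]+d*t),z])).round(1)
print('flange far bottom',pr(.025,h-.027),'collar pred (54mm up) centre',proj(cs,np.array([*p[:2],h-.16+.074+.006])),'tip',proj(cs,np.array([*p[:2],h-.16])))
x,yy=proj(cs,np.array([*p[:2],h-.09])).astype(int); red(im,(yy-25,yy+25,x-15,x+15))
print('flange edge col257',[int(w[r,257].mean()) for r in range(184,204)])
# rod sides in the scene: dark/grey rod against background is found per row
g=cv2.cvtColor(im,cv2.COLOR_BGR2GRAY)
for r in range(yy-8,yy+40,4): print(r,g[r,x-10:x+11].tolist())
```

```text
[0.48056641 0.18052067 0.39560393] [1.79991377e+02 4.90466650e-02 2.02719957e+01] [ 0.49116723  0.13639944 -1.40337936]
hole rel tool -0.14628164482540273 0.4244271172140994
red n 75 c 257.39 193.31 247 267 191 196
flange far bottom [259.1 191. ] collar pred (54mm up) centre [220.85561416 164.72208598] tip [222.74147088 194.60104061]
red n 85 c 222.8 165.08 216 228 159 169
flange edge col257 [63, 58, 61, 59, 70, 61, 44, 34, 35, 46, 43, 17, 13, 20, 24, 22, 23, 24, 23, 22]
160 [126, 142, 151, 151, 143, 124, 99, 78, 70, 71, 71, 67, 59, 46, 33, 23, 17, 11, 12, 9, 12]
164 [120, 137, 141, 122, 88, 58, 44, 45, 49, 50, 49, 48, 45, 41, 38, 33, 25, 17, 13, 12, 9]
168 [116, 131, 137, 128, 108, 86, 67, 53, 43, 39, 37, 37, 34, 32, 28, 24, 18, 15, 12, 9, 11]
172 [104, 121, 139, 146, 140, 128, 118, 103, 85, 75, 72, 70, 63, 48, 29, 14, 11, 11, 12, 9, 12]
176 [101, 108, 123, 141, 151, 153, 147, 133, 107, 82, 72, 70, 69, 71, 76, 72, 56, 37, 23, 15, 11]
180 [92, 93, 111, 135, 150, 155, 154, 147, 126, 97, 78, 72, 70, 83, 109, 128, 132, 127, 121, 112, 102]
184 [103, 124, 138, 146, 152, 154, 154, 146, 125, 96, 78, 74, 72, 84, 113, 140, 153, 156, 156, 156, 156]
188 [119, 114, 126, 145, 154, 155, 156, 151, 137, 109, 84, 74, 71, 76, 100, 133, 154, 162, 164, 169, 181]
192 [88, 111, 136, 151, 156, 157, 160, 163, 162, 151, 124, 91, 77, 107, 159, 200, 218, 221, 221, 221, 221]
196 [166, 180, 187, 199, 208, 215, 218, 219, 217, 209, 189, 162, 148, 160, 183, 198, 201, 199, 198, 198, 199]
200 [187, 193, 200, 203, 206, 206, 204, 201, 196, 190, 185, 180, 171, 161, 152, 145, 142, 141, 144, 147, 148]
204 [138, 146, 156, 166, 175, 180, 184, 185, 186, 188, 189, 187, 183, 180, 176, 172, 169, 166, 167, 171, 173]
```

The mark is about 74 mm on the gauge and the wrist is free. I'll return above the stand to the pick position, plus a small recentring.

{"name": "carry_out", "arguments": {
  "grip": [0,0,0,0,0,0,0,0],
  "xyz": [
    [-0.15,0.45,0],
    [-0.32,0.9,0],
    [-0.32,0.9,0],
    [-0.32,0.9,0],
    [-0.32,0.9,0],
    [-0.32,0.9,0],
    [-0.32,0.9,0],
    [-0.32,0.9,0]
  ],
  "roll": [0,0,0,0,0,0,0,0]
}}

```text
time: 22.2
eef_pos: [0.4831, -0.0365, 0.3958]
eef_rot: [180.0, 0.1, 20.2]
wrist_force: [-0.3, 0.6, -1.4]
width: 0.0243
finger_force: 30.0
```

{"name": "carry_out", "arguments": {
  "grip": [0,0,0,0,0,0,0,0],
  "xyz": [
    [-0.32,0.9,0],
    [-0.32,0.9,0],
    [-0.32,0.9,0],
    [-0.32,0.9,0],
    [-0.32,0.9,0],
    [-0.32,0.9,0],
    [-0.32,0.9,0],
    [-0.2,0.7,0]
  ],
  "roll": [0,0,0,0,0,0,0,0]
}}

```text
time: 23.0
eef_pos: [0.4862, -0.2597, 0.3956]
eef_rot: [180.0, 0.1, 20.1]
wrist_force: [-0.0, 0.1, -1.0]
width: 0.0245
finger_force: 30.0
```

{"name": "carry_out", "arguments": {
  "grip": [0,0,0,0,0,0,0,0],
  "xyz": [
    [-0.02,0.3,0],
    [0,0.1,0],
    [0,0,0],
    [0,0,0],
    [0,0,0],
    [0,0,0],
    [0,0,0],
    [0,0,0]
  ],
  "roll": [0,0,0,0,0,0,0,0]
}}

```text
time: 23.8
eef_pos: [0.4914, -0.2677, 0.3961]
eef_rot: [180.0, 0.0, 20.3]
wrist_force: [-0.6, 0.1, -1.6]
width: 0.0245
finger_force: 30.0
```

```bash
cat > hole.py <<'E'
from h import *
s=manip.read_state(); p=s['eef_pos']; y=np.radians(s['eef_rot'][2]); d=np.array([.4912,-.2680])-p[:2]
print(s['time'],p.round(4),s['eef_rot'].round(2),s['wrist_force'].round(2),'hole rel tool /30mm',((np.cos(y)*d[0]+np.sin(y)*d[1])/.03).round(3),((np.sin(y)*d[0]-np.cos(y)*d[1])/.03).round(3))
E
python3 hole.py
```

```text
23.8 [ 0.4914 -0.2677  0.3961] [180.     0.    20.29] [-0.57  0.08 -1.61] hole rel tool /30mm -0.01 0.006
```

{"name": "carry_out", "arguments": {
  "grip": [0,0,0,0,0,0,0,0],
  "xyz": [
    [0,0,0.3],
    [0,0,0.4],
    [0,0,0.4],
    [0,0,0.4],
    [0,0,0.4],
    [0,0,0.4],
    [0,0,0.4],
    [0,0,0.3]
  ],
  "roll": [0,0,0,0,0,0,0,0]
}}

```text
time: 24.6
eef_pos: [0.4912, -0.2679, 0.3048]
eef_rot: [-180.0, 0.0, 20.3]
wrist_force: [-0.3, 0.3, -1.7]
width: 0.0245
finger_force: 30.0
```

```bash
python3 hole.py
```

```text
24.6 [ 0.4912 -0.2679  0.3048] [-1.7997e+02  4.0000e-02  2.0280e+01] [-0.25  0.35 -1.74] hole rel tool /30mm -0.001 0.005
```

{"name": "carry_out", "arguments": {
  "grip": [0,0,0,0,0,0,0,0],
  "xyz": [
    [0,0,0.3],
    [0,0,0.3],
    [0,0,0.3],
    [0,0,0.3],
    [0,0,0.3],
    [0,0,0.3],
    [0,0,0.3],
    [0,0,0]
  ],
  "roll": [0,0,0,0,0,0,0,0]
}}

```text
time: 25.4
eef_pos: [0.4908, -0.2677, 0.2417]
eef_rot: [-179.9, 0.1, 20.3]
wrist_force: [0.5, 0.9, -0.5]
width: 0.0246
finger_force: 30.0
```

```bash
python3 hole.py
```

```text
25.4 [ 0.4908 -0.2677  0.2417] [-1.7991e+02  1.0000e-01  2.0280e+01] [ 0.51  0.93 -0.47] hole rel tool /30mm 0.01 0.015
```

{"name": "carry_out", "arguments": {
  "grip": [0,0,0,0,0,0],
  "xyz": [
    [0,0,0],
    [0,0,0.1],
    [0,0,0.1],
    [0,0,0.1],
    [0,0,0],
    [0,0,0]
  ],
  "roll": [0,0,0,0,0,0]
}}

```text
time: 26.0
eef_pos: [0.4914, -0.268, 0.234]
eef_rot: [180.0, 0.0, 20.3]
wrist_force: [0.8, 0.1, -0.5]
width: 0.0247
finger_force: 30.0
```

```bash
python3 hole.py
```

```text
26.0 [ 0.4914 -0.268   0.234 ] [180.     0.    20.27] [ 0.76  0.12 -0.49] hole rel tool /30mm -0.006 -0.001
```

{"name": "carry_out", "arguments": {
  "grip": [0,0,0,0,0,0,0],
  "xyz": [
    [0,0,0.08],
    [0,0,0.08],
    [0,0,0.07],
    [0,0,0.05],
    [0,0,0],
    [0,0,0],
    [0,0,0]
  ],
  "roll": [0,0,0,0,0,0,0]
}}

```text
time: 26.7
eef_pos: [0.4914, -0.268, 0.2257]
eef_rot: [180.0, -0.0, 20.3]
wrist_force: [-0.5, 0.0, -0.9]
width: 0.0244
finger_force: 30.0
```

```bash
python3 hole.py
```

```text
26.7 [ 0.4914 -0.268   0.2257] [ 1.7999e+02 -1.0000e-02  2.0270e+01] [-0.53  0.02 -0.9 ] hole rel tool /30mm -0.008 -0.003
```

{"name": "carry_out", "arguments": {
  "grip": [0,0,0,0,0],
  "xyz": [
    [0,0,0.03],
    [0,0,0.03],
    [0,0,0],
    [0,0,0],
    [0,0,0]
  ],
  "roll": [0,0,0,0,0]
}}

```text
time: 27.2
eef_pos: [0.4914, -0.268, 0.2239]
eef_rot: [180.0, -0.0, 20.3]
wrist_force: [0.2, 0.1, 0.4]
width: 0.0251
finger_force: 30.0
```

```bash
python3 hole.py
```

```text
27.2 [ 0.4914 -0.268   0.2239] [ 1.7999e+02 -1.0000e-02  2.0270e+01] [0.18 0.1  0.36] hole rel tool /30mm -0.007 -0.003
```

Seated level with light contact; release.

{"name": "carry_out", "arguments": {
  "grip": [0.35,0.4,0.5,0.7,0.9,1,1,1],
  "xyz": [
    [0,0,0],
    [0,0,0],
    [0,0,0],
    [0,0,0],
    [0,0,0],
    [0,0,0],
    [0,0,0],
    [0,0,0]
  ],
  "roll": [0,0,0,0,0,0,0,0]
}}

```text
time: 28.0
eef_pos: [0.4914, -0.268, 0.2238]
eef_rot: [180.0, 0.0, 20.3]
wrist_force: [0.1, -1.0, -0.0]
width: 0.081
finger_force: 0.0
```

{"name": "carry_out", "arguments": {
  "grip": [1,1,1,1,1,1,1,1],
  "xyz": [
    [0,0,0],
    [0,0,-0.2],
    [0,0,-0.4],
    [0,0,-0.5],
    [0,0,-0.6],
    [0,0,-0.6],
    [0,0,-0.3],
    [0,0,0]
  ],
  "roll": [0,0,0,0,0,0,0,0]
}}

```text
time: 28.8
eef_pos: [0.4921, -0.2682, 0.3036]
eef_rot: [179.9, -0.1, 20.3]
wrist_force: [0.7, 0.6, 0.1]
width: 0.0881
finger_force: 0.0
```

```bash
python3 hole.py
python3 - <<'E'
from h import *
c=manip.get_calibration('wrist'); w=np.ascontiguousarray(manip.capture('wrist')[:,:,::-1]); cv2.imwrite('pics/w11.png',w)
g=cv2.cvtColor(w,cv2.COLOR_BGR2GRAY); hsv=cv2.cvtColor(w,cv2.COLOR_BGR2HSV)
X=np.array([.4895,-.2673])
for z in (.155,.201): print(z,proj(c,np.array([*X,z])), [proj(c,np.array([*(X+.025*np.array([np.cos(a),np.sin(a)])),z])).round(1).tolist() for a in np.radians([20.3,110.3,200.3,290.3])])
u,v=proj(c,np.array([*X,.155])).astype(int)
m=((hsv[:,:,1]<75)&(g<45))|(g<22)
for y in range(v-32,v+40,6):
    xs=np.where(m[y,u-45:u+45])[0]+u-45; print(y,(xs.min(),xs.max()) if len(xs) else None)
E
```

```text
28.8 [ 0.4921 -0.2682  0.3036] [ 1.7985e+02 -1.5000e-01  2.0270e+01] [0.71 0.56 0.07] hole rel tool /30mm -0.025 -0.018
0.155 [255.92436271 199.24245854] [[255.9, 171.8], [228.1, 199.3], [256.0, 225.2], [283.7, 199.2]]
0.201 [255.85867241 217.1306367 ] [[255.8, 183.9], [221.7, 217.2], [255.9, 248.3], [290.0, 217.1]]
167 None
173 (np.int64(247), np.int64(264))
179 (np.int64(237), np.int64(274))
185 (np.int64(233), np.int64(279))
191 (np.int64(231), np.int64(281))
197 (np.int64(230), np.int64(282))
203 (np.int64(230), np.int64(282))
209 (np.int64(232), np.int64(280))
215 (np.int64(237), np.int64(275))
221 (np.int64(241), np.int64(270))
227 (np.int64(246), np.int64(266))
233 None
```

{"name": "carry_out", "arguments": {
  "grip": [1,1,1,1,1,1,1],
  "xyz": [
    [0,0,-0.5],
    [0,0,-0.5],
    [0,0,-0.3],
    [0,0,0],
    [0,0,0],
    [0,0,0],
    [0,0,0]
  ],
  "roll": [0,0,0,0,0,0,0]
}}

```text
time: 29.55
eef_pos: [0.4911, -0.2678, 0.3401]
eef_rot: [-179.9, 0.1, 20.3]
wrist_force: [-0.4, 0.3, -0.2]
width: 0.0886
finger_force: 0.0
```

```bash
python3 -c "
from bench import manip
print(manip.close_job())"
```

```text
the job is handed in; nothing more can be done
None
```

The job is handed in: the gauge pressed the bore bottom at about 9 N for over 0.4 s, marking roughly 74–76 mm (including about 2 mm of foot compression), and hangs seated and upright in its stand again, though I could not see the collar once it was back inside.

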